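# Ease the sample case's falling lid shut over the vials

## Task

The lid of the grey sample case stands open, balanced about upright on its hinge. Tip it forward past its balance so that it falls toward the robot, catch it from below on a finger while it is still clearly open (no more than about three quarters of the way down), and ease it down on the finger until it is fully shut, without letting it drop or slam. Only push, touch and support the lid, gently: do not pinch it between the fingers; leave the vials in the case and the two small bottles beside it alone, and finish clear of everything.

Things in the scene. Friction and masses are not known exactly. Their poses are not given: they have to be found in the camera images.
- case: Open-topped grey sample case fixed to the table, 130 (x) x 200 (y) x 80 mm high, walls 6 mm. Origin: centre of its underside, on the table. Its z is up; its -x side is the front, which looks roughly toward the robot; its +x side is the back and carries the hinge.
- lid (a joint): Hinge angle of the flat lid, rad: 0 = shut, 1.57 = upright, grows as it opens; stop at 1.76, start 1.60 to 1.74. Friction (0.06 N m) keeps it standing above 1.30 to 1.37; drawn forward below that, the 0.35 kg lid (mass +-15 %) falls shut, slowed by a damper (0.26 N m s/rad): about 0.3 rad/s at 1.0 rad, 0.6 to 0.9 rad/s at the end, some 2 s from 1.15 to 0.3 rad.
- lid_hinge (a point): Middle of the hinge axis, 68 mm behind (+x) the case's centre, 80.5 mm above the table. The axis runs along the case's y and lies in the plane of the lid's underside. The point turns with the lid: its -x axis points along the lid to the free edge, its z axis out of the lid's top face.
- lid_edge (a point): Middle of the lid's free edge, 155 mm from the hinge axis, 2 mm above the underside. Shut, the edge stands 22 mm in front of the case's front wall, 82 mm above the table, so a finger can stay under it until the lid is shut. Same axes as lid_hinge.
- vial_tray: Green tray of small vials, 95 x 60 x 66 mm, loose in the case, below the rim; origin under its centre. To be left alone.
- stain_bottle: Small dark purple bottle with a white cap, 32 mm across, 75 mm high, loose on the table at the case's left side (+y); origin under its centre. To be left alone.
- oil_bottle: Small brown bottle with a black cap, 28 mm across, 62 mm high, loose on the table at the case's right side (-y); origin under its centre. To be left alone.
- lid_middle (a point): Centre of the lid, between its two 4 mm layers; same axes as lid_hinge. Grey underside (geom lid_c0), 155 x 196 mm, faces the robot while the lid stands open; aluminium top (geom lid_c1), 152 x 200 mm, with 2 mm beads, is then the back face.

How it is judged:
On the way, in this order (a step that is already met when the one before it is completed fails the run):
1. the lid has been tipped forward and caught: a finger bears it from below, between 0.3 and 1.15 rad open, sinking slower than 0.4 rad/s (value of joint lid between 0.3 and 1.15 rad and contact force between the fingers and lid_c0 above 0.1 N and velocity of joint lid above -0.4 rad/s), for 0.2 s.
2. the lid is shut (value of joint lid below 0.03 rad), for 0.2 s.
At the end, for the whole second after the job is handed in: The lid is shut (hinge within 0.03 rad) and the vial tray and both bottles stand upright within 15 mm of where they were, at rest (value of joint lid below 0.03 rad and distance of each of vial_tray, stain_bottle, oil_bottle from where it was at the start of the episode below 0.015 m and angle between each of vial_tray, stain_bottle, oil_bottle's own z axis and vertical below 0.2 rad and linear speed of each of vial_tray, stain_bottle, oil_bottle below 0.02 m/s); the robot touches nothing.
It fails at once if the lid drops or slams: it sinks faster than 0.5 rad/s in its last 0.25 rad (value of joint lid below 0.25 rad and velocity of joint lid below -0.5 rad/s).
It fails at once if the lid is pinched: pressed with more than 3 N on its top and its underside at once (contact force between the fingers and lid_c0 above 3 N and contact force between the fingers and lid_c1 above 3 N).
It fails at once if the lid is pushed with more than 20 N (contact force between the fingers and lid_c0 above 20 N or contact force between the fingers and lid_c1 above 20 N).
It fails at once if the vial tray or a bottle is displaced or tipped (not (distance of vial_tray from where it was at the start of the episode below 0.015 m) or not (distance of stain_bottle from where it was at the start of the episode below 0.015 m) or not (distance of oil_bottle from where it was at the start of the episode below 0.015 m) or not (angle between vial_tray's own z axis and vertical below 0.2 rad) or not (angle between stain_bottle's own z axis and vertical below 0.2 rad) or not (angle between oil_bottle's own z axis and vertical below 0.2 rad)).
It also fails if it takes over 58 s, if anything falls off the work surface, if the arm or the gripper's body presses on something with over 40 N, if the wrist force passes 120 N, or if a joint passes its speed limit or range.

## Robot

A 7-joint arm with a two-finger parallel gripper is mounted at the origin on a cart in front of the work surface, level with it; the furniture and walls round the work are solid. World frame = base frame: x ahead of the robot, y to its left, z up, the work surface at z = 0. Lengths are in m, angles in rad, forces in N, time in s.
With the tool pointing down it reaches from about 0.4 to 0.85 m from the base axis. Payload 10.4 kg.
Tool frame: the origin (TCP) lies on the centre line of the jaws, within the pads' length; the fingertips stand r.finger_overhang ahead of it and the grasp point (between the pads) lies 5 mm behind it (r.finger_overhang is the distance from the TCP to the fingertips, in m); z points along the fingers, y is the line along which they close (so a half turn about z gives the same grasp; the last joint's range is limited). The gripper opens to 87 mm and grips with 3 to 60 N. Pads are 19 mm wide; open, the fingers measure 117 mm over their backs; the gripper's body (75 mm by 190 mm) begins 51 mm behind the grasp point.
Start: joints at [-1.298, 0.332, -0.065, 1.46, 0.022, 1.35, -0.088], TCP at [0.182, 0.598, 0.237] pointing down, gripper open.
Joint ranges: [-2.6, 2.6], [-0.5, 2.12], [-1.47, 1.34], [0.16, 2.42], [-1.27, 4.41], [0.06, 2.06], [-2.6, 2.6]. Speed limits (rad/s): [2.22, 2.22, 2.79, 2.79, 3.14, 3.14, 3.14].

## Interface

Orientations are given as a unit quaternion [x, y, z, w].
In Python, from bench import read_state, viewer, r gives the robot as it stands.
- The arm moves only by the tool carry_out, never from a script. Its argument "moves" is a list of rows, each a list of 6 numbers: the shift along the tool's x, y, z in units of 40 mm (1.0 is 40 mm), then the turn, a rotation vector about the tool's x, y, z in units of 8 degrees (1.0 is 8 degrees). A call has 1 to 20 rows; each row shifts and turns the commanded pose from where the row before left it, along the tool's axes as they then stand; what a row does not reach is not made up. A row lasts 1/8 s, in which the tool goes at most 62.5 mm and 10.7 degrees, less where a joint would pass 70% of its speed; a pose out of reach is approached as far as the arm can. A call is refused whole if a number of a shift passes 1 or a number of a turn 1, either way. A call with a gripper value outside its range is refused whole. "fingers" is the finger opening in mm, from 0 to 87, set as the call begins (left out, the last holds). The fingers move at their own pace and stop on an object; "force" is the grip in N (left out, the last holds). Time passes only in rows, so rows that do not move let the fingers close. It gives the time, the measured TCP pose, the force, the opening and the grip force at its end, in the units of the state.
- read_state(): the state, without advancing time (a new reading comes with each control period).
- viewer.camera(name): name is "scene" or "top" or "wrist"; returns a dict with "pixels" (420x560x3 uint8, red, green, blue), "range_z" (420x560 float32, m along the optical axis (not along the pixel's ray), 0 where there is no reading), "fx", "fy", "cx", "cy" (pixels), "xyz" and "orientation" of the camera in the world. Camera axes: x right, y down, z forward; pixel columns grow to the right and rows downward; lengths in m; the calibration is good to about 2 mm. The wrist camera is an equidistant fisheye: a pixel r from the principal point sees the ray r / f radians off the axis. A picture is of the moment at which its call begins.
- r.close_job(): hands the job in; it is judged then, once.
The state is a dict: "time": time; "joint_positions": joint angles; "joint_vel": joint speeds; "joint_torque": joint torques, N m; "ee_pos": TCP position; "eef_rot": TCP orientation; "ft_force": force on the tool from outside, world axes, zero at the start; "torque": the same for the moment, N m; "width": finger opening in m; "grip_force": force on a finger pad.
Only numpy, scipy, OpenCV 4.12 (cv2) and the standard library are available. Lean on these libraries where they do the work, as an engineer would, in place of code of your own. Each camera call takes 0.05 s, during which the arm holds its last target. There are 200 camera calls.

## Working session

There is one attempt and no reset: what is moved stays moved. The work goes in short steps, Python scripts to look and compute and a tool call to move; the robot and the scene stay as the last step left them, time stands still between calls to the robot, and variables do not carry over. Pictures are saved under pics/ and viewed, at most 10 in all, crops included, and the job is handed in when it is done.

Besides the shell and the picture viewer there is one more tool, called after "Emit:" in YAML: its name, and indented under it one key for each argument. carry_out: Moves the arm, as the interface text tells. Its arguments: {"type":"object","properties":{"moves":{"type":"array","items":{"type":"array","items":{"type":"number"}}},"fingers":{"type":"number"},"force":{"type":"number"}},"required":["moves"]}

```bash
ls; mkdir -p pics
cat > h.py <<'E'
import numpy as np, cv2
from scipy.spatial.transform import Rotation as R
from bench import read_state, viewer, r
def cloud(c):
    z=c["range_z"];v,u=np.indices(z.shape)
    P=np.stack([(u-c["cx"])/c["fx"]*z,(v-c["cy"])/c["fy"]*z,z],-1)
    return P@R.from_quat(c["orientation"]).as_matrix().T+c["xyz"]
E
python3 - <<'E'
from h import *
print(read_state(), r.finger_overhang)
ims=[]
for n in("scene","top"):
    c=viewer.camera(n);np.savez(n+".npz",**c);cv2.imwrite(f"pics/{n}0.png",c["pixels"][:,:,::-1]);print(n,c["xyz"],c["orientation"],c["fx"],(c["range_z"]>0).mean())
E
```

```text
pics
{'time': 0.0, 'joint_positions': array([-1.29763072,  0.3328841 , -0.06470158,  1.46093148,  0.02158035,
        1.34987499, -0.08846902]), 'joint_vel': array([ 1.80174129e-03, -1.36097186e-03,  3.58918483e-04,  1.30143151e-03,
       -7.46025491e-05,  1.89471841e-03, -3.81872288e-04]), 'joint_torque': array([ 8.88399718e-04, -6.23254395e+01,  2.52722570e-02, -3.89886725e+01,
       -6.13153330e-02,  3.99457233e-02,  1.65635438e-04]), 'ee_pos': array([0.18206312, 0.59752186, 0.23575097]), 'eef_rot': array([ 1.47320140e-01,  9.89088613e-01, -6.96931304e-04, -8.16299226e-05]), 'ft_force': array([0.02667038, 0.05791205, 0.03942089]), 'torque': array([0.00693709, 0.03058487, 0.04320369]), 'grip_force': 0.0, 'width': 0.08713285874398023} 0.014
scene [ 0.16979728 -0.44237252  0.56356559] [ 0.83453314 -0.29911347  0.15768111 -0.43499682] 401.98527271007316 0.9959948979591837
top [0.42019709 0.09137398 1.11580341] [ 0.70908455 -0.6983443   0.07066    -0.06724204] 477.0131319308133 0.9959821428571428
```

View pics/scene0.png

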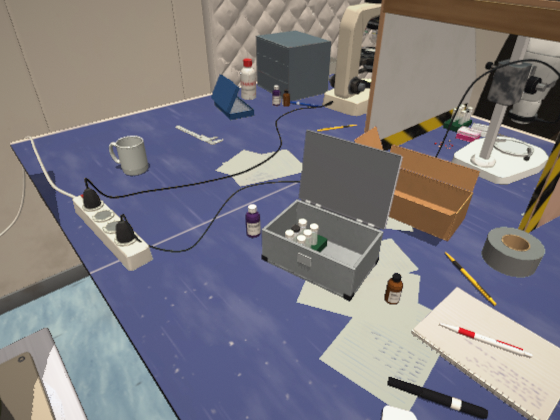

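View pics/top0.png

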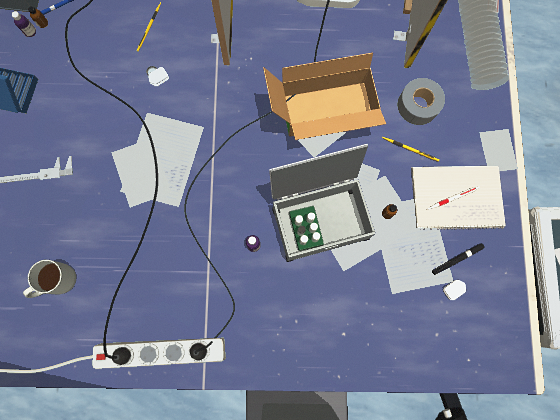

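The scene picture shows the case at about (322,245), its lid standing at (348,180), the purple bottle at (253,222) and the brown one at (395,290), with a cardboard box close behind the lid. In the top picture the case is at (322,220), the lid's free edge runs from (270,165) to (368,150), and the box flap is near (275,95)-(370,60).

Run:
```python
from h import *
T=dict(np.load("top.npz"));S=dict(np.load("scene.npz"))
P=cloud(T);Q=cloud(S)
# case rim in top view
reg=np.zeros(P.shape[:2],bool);reg[150:270,255:385]=1
m=reg&(abs(P[...,2]-.08)<.006)
m=cv2.morphologyEx(m.astype(np.uint8),cv2.MORPH_OPEN,np.ones((2,2)))
n,l,st,ce=cv2.connectedComponentsWithStats(m);k=1+np.argmax(st[1:,4]);print(st[1:,4])
pts=P[l==k];rect=cv2.minAreaRect(pts[:,:2].astype(np.float32)*1000);print("rim",rect,cv2.boxPoints(rect),np.median(pts[:,2]))
# lid plane: scene pixels
sub=Q[145:205,310:385].reshape(-1,3);c=np.median(sub,0)
for _ in range(3):
    d=sub-c;U,s,V=np.linalg.svd(d,full_matrices=False);nn=V[2];sub=sub[abs(d@nn)<.004];c=sub.mean(0)
print("lid n",nn,c,len(sub),s[2]/len(sub)**.5)
for nme,C,I,b in(("S",Q,S,(285,420,120,215)),("T",P,T,(255,385,135,210))):
    q=C[b[2]:b[3],b[0]:b[1]].reshape(-1,3);q=q[(abs((q-c)@nn)<.006)&(q[:,2]>.1)];print(nme,len(q),q.min(0),q.max(0),"zmax",np.percentile(q[:,2],99))
# bottles
for nme,b in(("stain",(240,265,232,254)),("oil",(380,400,200,222))):
    q=P[b[2]:b[3],b[0]:b[1]].reshape(-1,3);q=q[q[:,2]>.045];print(nme,q.mean(0),q[:,2].max(),len(q))
# cardboard box behind
q=P[45:150,255:390].reshape(-1,3);hsv=cv2.cvtColor(T["pixels"],cv2.COLOR_RGB2HSV)[45:150,255:390].reshape(-1,3)
o=q[(hsv[:,0]<22)&(hsv[:,1]>90)&(q[:,2]>.02)];print("box",o.min(0),o.max(0))
for y in np.arange(-.15,.15,.03):
    a=o[abs(o[:,1]-y)<.015]
    if len(a): i=a[:,0].argmin();print(y.round(2),a[i],a[a[:,0]<a[i,0]+.04][:,2].max())
```

```text
[979]
rim ((609.6339111328125, 11.219741821289062), (204.29736328125, 357.0805969238281), 37.29061508178711) [[ 420.19714   91.37393]
 [ 636.5373  -192.70966]
 [ 799.0707   -68.93445]
 [ 582.7305   215.14914]] 0.07926739131300065
lid n [0.94542496 0.32562536 0.01182251] [ 0.7062217  -0.00265559  0.16651159] 308 0.0010936654719238214
S 3769 [ 0.66913288 -0.09450866  0.10041723] [0.74231111 0.09562756 0.2336298 ] zmax 0.22961992738259795
T 1424 [ 0.67115295 -0.09368065  0.10006641] [0.74064157 0.09635679 0.23759116] zmax 0.22948515643063488
stain [0.57361024 0.13582595 0.07498713] 1.115803410564553 162
oil [ 0.65405708 -0.17580262  0.06583419] 1.115803410564553 91
box [ 0.42019709 -0.16049375  0.02001618] [1.00395026 0.11789522 1.11580341]
-0.15 [ 0.84177012 -0.13693359  0.09697324] 0.10110082095275374
-0.12 [ 0.83588918 -0.1115353   0.09854354] 0.10129782046088853
-0.09 [ 0.82983873 -0.07590916  0.09416162] 0.09914494701997811
-0.06 [ 0.82171135 -0.04538327  0.10129343] 0.10129343053816564
-0.03 [ 0.81712702 -0.02075375  0.09976892] 0.09976892310430596
0.0 [0.81156713 0.00635617 0.10066198] 0.10179674457855459
0.03 [0.80453346 0.04219272 0.09884575] 0.0999443583028321
0.06 [0.81557426 0.04656946 0.09465774] 0.12210013220669003
0.09 [0.42019709 0.09137398 1.11580341] 1.115803410564553
0.12 [0.8846096  0.10606273 0.165294  ] 0.1696803538179963
```

Run:
```python
from h import *
T=dict(np.load("top.npz"));S=dict(np.load("scene.npz"))
P=cloud(T);Q=cloud(S);P[T["range_z"]<.1]=9;Q[S["range_z"]<.1]=9
c0=np.array([.706,-.003,.166]);n0=np.array([.945,.326,.012])
for nm,C in(("S",Q),("T",P)):
    q=C.reshape(-1,3);c,n=c0,n0
    for w in(.03,.012,.006,.004):
        s=q[(abs((q-c)@n)<w)&(q[:,2]>.10)&(q[:,2]<.228)&(np.linalg.norm(q-c0,axis=1)<.13)];c=s.mean(0);n=np.linalg.svd(s-c,full_matrices=False)[2][2];n*=np.sign(n[0])
    print(nm,len(s),c,n,"theta",np.arccos(n[2]),"yaw",np.arctan2(n[1],n[0]))
    y=np.array([-n[1],n[0],0]);y/=np.linalg.norm(y);t=q[(abs((q-c)@n)<.006)&(q[:,2]>.1)&(np.linalg.norm(q-c0,axis=1)<.16)];print(" y ext",np.percentile(t@y,[.5,99.5]),np.percentile(t[:,2],99.7))
reg=np.zeros(P.shape[:2],bool);reg[150:270,255:385]=1
s=P[reg&(abs(P[...,2]-.08)<.005)];rect=cv2.minAreaRect((s[:,:2]*1000).astype(np.float32));print(rect,np.median(s[:,2]));print(cv2.boxPoints(rect))
q=P[45:150,255:390];b=q[(q[...,2]<.5)&(q[...,2]>.02)];
d=(b[:,:2]-[.706,-.003])@n[:2];e=(b[:,:2]-[.706,-.003])@[-n[1],n[0]]
for k in np.arange(-.1,.11,.025):
    w=(abs(e-k)<.0125)&(d>.02)
    if w.any():print("behind",k.round(3),d[w].min(),b[w][d[w]<.15][:,2].max(initial=0))
```

```text
S 5771 [ 0.70692157 -0.00485702  0.16645805] [ 0.95257984  0.27607395 -0.12796413] theta 1.6991122829738161 yaw 0.28208872328287965
 y ext [-0.29398316 -0.09838976] 0.23292705252885887
T 2207 [0.7057399  0.00224334 0.16788582] [ 0.95276608  0.27584505 -0.12706808] theta 1.698208863124373 yaw 0.2818148122750301
 y ext [-0.29230954 -0.09655853] 0.23709458987708423
((624.0051879882812, 8.027877807617188), (135.32444763183594, 260.3968811035156), 16.225671768188477) 0.08043349934363564
[[ 522.6578   114.13406]
 [ 595.4183  -135.89084]
 [ 725.3526   -98.07831]
 [ 652.5921   151.9466 ]]
behind -0.1 0.09623186355993558 0.09791043294296808
behind -0.075 0.09855462954574071 0.10129343053816564
behind -0.05 0.10036126495595746 0.09976892310430596
behind -0.025 0.10269661125753896 0.10179674457855459
behind -0.0 0.10433902365210339 0.0999443583028321
behind 0.025 0.10634553014059779 0.09884575033259035
behind 0.05 0.1550643078883326 0.0
```

```bash
cat >> h.py <<'E'
A=np.array([.9605,.2783,0]);B=np.array([-.2783,.9605,0]);Z=np.array([0,0,1.])
H=.667; B0=-.1955
def pose(a,z,phi,b=0):   # TCP in case axes, tilt phi deg (tool z from down toward +a)
    p=np.deg2rad(phi);y=np.cos(p)*A+np.sin(p)*Z;zt=np.sin(p)*A-np.cos(p)*Z
    return a*A+(B0+b)*B+z*Z, R.from_matrix(np.stack([B,y,zt],1))
def now():
    s=read_state();return np.array(s["ee_pos"]),R.from_quat(s["eef_rot"])
def show(p,q):
    M=q.as_matrix();print("a %.4f b %.4f z %.4f phi %.1f yawerr %.1f"%(p@A,p@B-B0,p[2],np.rad2deg(np.arctan2(M[:,1]@Z,M[:,1]@A)),np.rad2deg(M[:,0]@A)))
def plan(wps,start=None):  # wps: (a,z,phi,b,n)
    p,q=start or now();show(p,q);rows=[]
    for a,z,phi,b,n in wps:
        P,Q=pose(a,z,phi,b);w=(q.inv()*Q).as_rotvec()/n;d=(P-p)/n
        for i in range(n):
            rows.append(np.r_[q.inv().apply(d)/.04,w/np.deg2rad(8)]);q=q*R.from_rotvec(w);p=p+d
    rows=np.round(rows,2)+0.;print(len(rows),abs(rows).max(0));print(str(rows.tolist()).replace(" ",""))
E
python3 - <<'E'
from h import *
plan([(.45,.33,0,.15,14),(.45,.15,45,.15,8)])
E
```

```text
a 0.3412 b 0.7187 z 0.2358 phi -0.1 yawerr -48.0
22 [1.03 0.74 0.56 0.7  0.   0.51]
[[-0.72,-0.74,-0.17,0.0,0.0,0.51],[-0.77,-0.69,-0.17,0.0,0.0,0.51],[-0.82,-0.64,-0.17,0.0,0.0,0.51],[-0.86,-0.58,-0.17,0.0,0.0,0.51],[-0.9,-0.51,-0.17,0.0,0.0,0.51],[-0.93,-0.45,-0.17,0.0,0.0,0.51],[-0.96,-0.38,-0.17,0.0,0.0,0.51],[-0.99,-0.31,-0.17,0.0,0.0,0.51],[-1.01,-0.24,-0.17,0.0,0.0,0.51],[-1.02,-0.17,-0.17,0.0,0.0,0.51],[-1.03,-0.1,-0.17,0.0,0.0,0.51],[-1.03,-0.02,-0.17,0.0,0.0,0.51],[-1.03,0.05,-0.17,0.0,0.0,0.51],[-1.03,0.12,-0.17,0.0,0.0,0.51],[0.0,0.0,0.56,-0.7,0.0,0.0],[0.0,-0.06,0.56,-0.7,0.0,0.0],[0.0,-0.11,0.55,-0.7,0.0,0.0],[0.0,-0.16,0.54,-0.7,0.0,0.0],[0.0,-0.22,0.52,-0.7,0.0,0.0],[0.0,-0.27,0.5,-0.7,0.0,0.0],[0.0,-0.31,0.47,-0.7,0.0,0.0],[0.0,-0.36,0.43,-0.7,0.0,0.0]]
```

Emit:
carry_out:
  moves:
    - [-0.72,-0.74,-0.2,0,0,0.51]
    - [-0.77,-0.69,-0.2,0,0,0.51]
    - [-0.82,-0.64,-0.2,0,0,0.51]
    - [-0.86,-0.58,-0.2,0,0,0.51]
    - [-0.9,-0.51,-0.2,0,0,0.51]
    - [-0.93,-0.45,-0.2,0,0,0.51]
    - [-0.96,-0.38,-0.2,0,0,0.51]
    - [-0.99,-0.31,-0.2,0,0,0.51]
    - [-1,-0.24,-0.2,0,0,0.51]
    - [-1,-0.17,-0.2,0,0,0.51]
    - [-1,-0.1,-0.2,0,0,0.51]
    - [-1,-0.02,-0.1,0,0,0.51]
    - [-1,0.05,-0.1,0,0,0.51]
    - [-1,0.12,0,0,0,0.51]
  fingers: 60

```text
time: 1.85
ee_pos: [0.4424, 0.0854, 0.3326]
eef_rot: [0.603, 0.798, 0.0, -0.0]
ft_force: [0.4, -0.5, -0.6]
width: 0.0601
grip_force: 0.0
```

Emit:
carry_out:
  moves:
    - [0,0,0.56,-0.7,0,0]
    - [0,-0.06,0.56,-0.7,0,0]
    - [0,-0.11,0.55,-0.7,0,0]
    - [0,-0.16,0.54,-0.7,0,0]
    - [0,-0.22,0.52,-0.7,0,0]
    - [0,-0.27,0.5,-0.7,0,0]
    - [0,-0.31,0.47,-0.7,0,0]
    - [0,-0.36,0.43,-0.7,0,0]
    - [0,0,0,0,0,0]

```text
time: 2.98
ee_pos: [0.4914, 0.0922, 0.2071]
eef_rot: [0.563, 0.749, 0.281, 0.206]
ft_force: [-0.4, 0.9, 0.0]
width: 0.06
grip_force: 0.0
```

Run:
```python
from h import *
s=read_state();print(s["time"],s["joint_positions"].round(3),s["width"],s["ft_force"]);p,q=now();show(p,q)
plan([(.50,.10,45,.15,3)])
```

```text
2.975 [-0.863 -0.499  0.484  2.416  0.555  0.508 -0.462] 0.05999244584592157 [-0.43090779  0.92326829  0.04727954]
a 0.4977 b 0.1473 z 0.2071 phi 40.8 yawerr -0.1
a 0.4977 b 0.1473 z 0.2071 phi 40.8 yawerr -0.1
3 [0.02 0.6  0.69 0.17 0.02 0.01]
[[0.02,-0.57,0.69,-0.17,-0.02,-0.01],[0.02,-0.59,0.67,-0.17,-0.02,-0.01],[0.02,-0.6,0.66,-0.17,-0.02,-0.01]]
```

Run:
```python
from h import *
plan([(.50,.24,30,.05,4),(.54,.15,42,-.06,5)])
```

```text
a 0.4977 b 0.1473 z 0.2071 phi 40.8 yawerr -0.1
9 [0.61 0.15 0.49 0.34 0.01 0.  ]
[[-0.61,0.15,-0.15,0.34,-0.01,0.0],[-0.61,0.14,-0.16,0.34,-0.01,0.0],[-0.61,0.13,-0.16,0.34,-0.01,0.0],[-0.61,0.12,-0.17,0.34,-0.01,0.0],[-0.55,-0.05,0.49,-0.3,0.0,0.0],[-0.55,-0.07,0.49,-0.3,0.0,0.0],[-0.55,-0.09,0.48,-0.3,0.0,0.0],[-0.55,-0.11,0.48,-0.3,0.0,0.0],[-0.55,-0.13,0.47,-0.3,0.0,0.0]]
```

Emit:
carry_out:
  moves:
    - [-0.61,0.15,-0.15,0.34,0,0]
    - [-0.61,0.14,-0.16,0.34,0,0]
    - [-0.61,0.13,-0.16,0.34,0,0]
    - [-0.61,0.12,-0.17,0.34,0,0]
    - [-0.55,-0.05,0.49,-0.3,0,0]
    - [-0.55,-0.07,0.49,-0.3,0,0]
    - [-0.55,-0.09,0.48,-0.3,0,0]
    - [-0.55,-0.11,0.48,-0.3,0,0]
    - [-0.55,-0.13,0.47,-0.3,0,0]
    - [0,0,0,0,0,0]
  fingers: 75

```text
time: 4.22
ee_pos: [0.5807, -0.0904, 0.1582]
eef_rot: [0.562, 0.746, 0.287, 0.214]
ft_force: [-0.8, -0.2, 0.2]
width: 0.0751
grip_force: 0.0
```

Run:
```python
from h import *
s=read_state();print(s["time"],s["joint_positions"].round(3),s["width"],s["ft_force"])
plan([(.54,.112,42,-.06,2)])
c=viewer.camera("scene");cv2.imwrite("pics/s1.png",c["pixels"][:,:,::-1])
```

```text
4.225 [-1.193 -0.499  1.336  2.26   0.342  0.357  0.279] 0.07507818549254336 [-0.79491397 -0.20466159  0.16045994]
a 0.5326 b -0.0529 z 0.1582 phi 41.9 yawerr 0.0
2 [0.09 0.32 0.49 0.   0.01 0.01]
[[-0.09,-0.32,0.49,0.0,-0.01,-0.01],[-0.09,-0.32,0.49,0.0,-0.01,-0.01]]
```

View pics/s1.png

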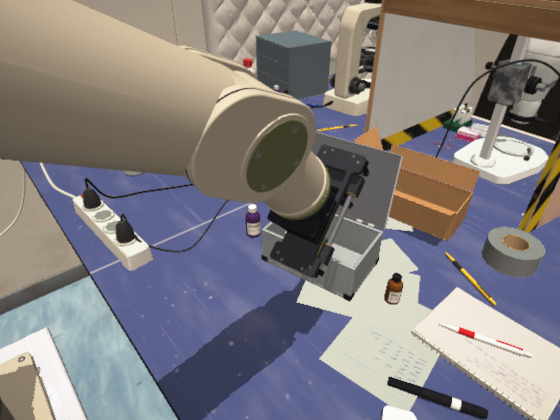

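The picture shows the gripper, tilted, just in front of the open lid above the case (gripper at (320,215)); bottles at (253,222) and (395,290) untouched. A 42° tilt is at the joint limits, so I try 30°.

Run:
```python
from h import *
plan([(.545,.2,25,-.05,4),(.545,.13,30,-.05,4)])
```

```text
a 0.5325 b -0.0535 z 0.1584 phi 41.9 yawerr 0.1
8 [0.02 0.23 0.4  0.53 0.   0.01]
[[0.02,0.23,-0.14,0.53,0.0,-0.01],[0.02,0.22,-0.16,0.53,0.0,-0.01],[0.02,0.21,-0.17,0.53,0.0,-0.01],[0.02,0.2,-0.19,0.53,0.0,-0.01],[0.0,-0.18,0.4,-0.16,0.0,0.0],[0.0,-0.19,0.39,-0.16,0.0,0.0],[0.0,-0.2,0.39,-0.16,0.0,0.0],[0.0,-0.21,0.38,-0.16,0.0,0.0]]
```

Emit:
carry_out:
  moves:
    - [0.02,0.23,-0.14,0.53,0,0]
    - [0.02,0.22,-0.16,0.53,0,0]
    - [0.02,0.21,-0.17,0.53,0,0]
    - [0.02,0.2,-0.19,0.53,0,0]
    - [0,-0.18,0.4,-0.16,0,0]
    - [0,-0.19,0.39,-0.16,0,0]
    - [0,-0.2,0.39,-0.16,0,0]
    - [0,-0.21,0.38,-0.16,0,0]
    - [0,0,0,0,0,0]

```text
time: 5.4
ee_pos: [0.5657, -0.0779, 0.1467]
eef_rot: [0.582, 0.769, 0.208, 0.163]
ft_force: [0.1, 0.3, 0.0]
width: 0.0749
grip_force: 0.0
```

Run:
```python
from h import *
s=read_state();print(s["time"],s["joint_positions"].round(3),s["width"],s["ft_force"])
plan([(.545,.19,20,-.05,3),(.59,.33,0,-.05,5),(.69,.33,0,-.05,5)])
```

```text
5.4 [-1.319 -0.499  1.338  2.186  0.535  0.607  0.02 ] 0.07494869176233583 [0.05714153 0.33196039 0.04662274]
a 0.5217 b -0.0367 z 0.1467 phi 30.7 yawerr 0.6
13 [0.11 0.5  0.68 0.5  0.03 0.01]
[[-0.11,0.35,-0.21,0.44,0.03,-0.01],[-0.11,0.34,-0.23,0.44,0.03,-0.01],[-0.11,0.32,-0.25,0.44,0.03,-0.01],[0.0,0.45,-0.58,0.5,0.0,0.0],[0.0,0.41,-0.61,0.5,0.0,0.0],[0.0,0.37,-0.64,0.5,0.0,0.0],[0.0,0.32,-0.66,0.5,0.0,0.0],[0.0,0.27,-0.68,0.5,0.0,0.0],[0.0,0.5,0.0,0.0,0.0,0.0],[0.0,0.5,0.0,0.0,0.0,0.0],[0.0,0.5,0.0,0.0,0.0,0.0],[0.0,0.5,0.0,0.0,0.0,0.0],[0.0,0.5,0.0,0.0,0.0,0.0]]
```

Emit:
carry_out:
  moves:
    - [-0.11,0.35,-0.21,0.44,0,0]
    - [-0.11,0.34,-0.23,0.44,0,0]
    - [-0.11,0.32,-0.25,0.44,0,0]
    - [0,0.45,-0.58,0.5,0,0]
    - [0,0.41,-0.61,0.5,0,0]
    - [0,0.37,-0.64,0.5,0,0]
    - [0,0.32,-0.66,0.5,0,0]
    - [0,0.27,-0.68,0.5,0,0]

```text
time: 6.4
ee_pos: [0.5453, -0.0551, 0.362]
eef_rot: [0.606, 0.794, 0.014, 0.036]
ft_force: [0.7, 0.2, -1.0]
width: 0.0749
grip_force: 0.0
```

Run:
```python
from h import *
s=read_state();print(s["time"],s["joint_positions"].round(3))
plan([(.60,.33,0,-.05,2),(.70,.33,0,-.05,6)])
```

```text
6.4 [-1.745 -0.499  1.337  1.563  0.534  1.627 -0.105]
a 0.5084 b -0.0092 z 0.3620 phi 3.8 yawerr 0.9
8 [0.49 1.14 0.49 0.24 0.14 0.05]
[[-0.48,1.12,0.49,0.24,0.14,-0.05],[-0.49,1.14,0.45,0.24,0.14,-0.05],[0.0,0.42,0.0,0.0,0.0,0.0],[0.0,0.42,0.0,0.0,0.0,0.0],[0.0,0.42,0.0,0.0,0.0,0.0],[0.0,0.42,0.0,0.0,0.0,0.0],[0.0,0.42,0.0,0.0,0.0,0.0],[0.0,0.42,0.0,0.0,0.0,0.0]]
```

```bash
cat > kin.py <<'E'
from h import *
import itertools
D=[([-1.29763072,.3328841,-.06470158,1.46093148,.02158035,1.34987499,-.08846902],[.18206312,.59752186,.23575097],[.14732014,.989088613,-.000696931,-.0000816]),
([-.863,-.499,.484,2.416,.555,.508,-.462],[.4914,.0922,.2071],[.563,.749,.281,.206]),
([-1.193,-.499,1.336,2.26,.342,.357,.279],[.5807,-.0904,.1582],[.562,.746,.287,.214]),
([-1.319,-.499,1.338,2.186,.535,.607,.02],[.5657,-.0779,.1467],[.582,.769,.208,.163]),
([-1.745,-.499,1.337,1.563,.534,1.627,-.105],[.5453,-.0551,.362],[.606,.794,.014,.036])]
AX="zyzyzyz"
def chain(q,s):
    Rs=[R.identity()]
    for i in range(7):Rs.append(Rs[-1]*R.from_euler(AX[i],s[i]*q[i]))
    return Rs
def orient_fit():
    best=[]
    for s in itertools.product([1,-1],repeat=7):
        for Rb in range(2):
            C=[chain(q,s)[-1].inv()*R.from_quat(o) for q,_,o in D];m=R.concatenate(C)
            best.append((np.max((m.mean().inv()*m).magnitude()),s,m.mean().as_rotvec()))
    return sorted(best,key=lambda b:b[0])
E
python3 - <<'E'
from kin import *
b=orient_fit();print(b[0],b[2],b[4],sep="\n")
s=b[0][1]
M=[];y=[]
ez=np.array([0,0,1.]);ex=np.array([1.,0,0])
for q,p,o in D:
    Rs=chain(q,s)
    M.append(np.stack([ez,Rs[2].apply(ez),Rs[2+1].apply(ex),Rs[4].apply(ex),Rs[4].apply(ez),Rs[6].apply(ex),Rs[6].apply(ez)],1));y.append(p)
M=np.vstack(M);y=np.hstack(y);x,res,rk,sv=np.linalg.lstsq(M,y,rcond=None);print(x.round(4),abs(M@x-y).max(),rk,sv)
E
```

```text
(np.float64(0.0016047370673704419), (-1, 1, -1, 1, -1, 1, -1), array([ 9.97716395e-05, -2.72294794e-04,  1.57074756e+00]))
(np.float64(0.6784712601240598), (-1, 1, -1, -1, -1, -1, -1), array([ 0.11175777, -0.91934763,  1.46967899]))
(np.float64(0.7668646592045143), (-1, -1, -1, -1, -1, 1, 1), array([-1.92034825, -1.97661354,  0.57914075]))
[ 0.2347  0.4865  0.0455 -0.0093  0.4847  0.0372  0.3583] 0.040328933677040074 7 [4.29563455 3.76340925 1.04612076 0.80267741 0.69267649 0.36772152
 0.1749145 ]
```

```bash
cat >> kin.py <<'E'
SG=(-1,1,-1,1,-1,1,-1)
E3=np.eye(3)
def cols(q,spec):
    Rs=chain(q,SG);return np.stack([Rs[k].apply(E3["xyz".index(a)]) for k,a in spec],1)
def fit(spec):
    M=np.vstack([cols(q,spec) for q,p,o in D]);y=np.hstack([p for q,p,o in D]);x=np.linalg.lstsq(M,y,rcond=None)[0]
    return x,abs(M@x-y).max(),np.linalg.svd(M)[1][-1]
E
python3 - <<'E'
from kin import *
base=[(0,"z"),(2,"z"),(4,"z"),(6,"z")]
extra=[(k,a) for k in(1,2,3,4,5,6) for a in "xy" if (k,a) not in((3,"y"),(5,"y"),(2,"y"),(4,"y"),(6,"y")) or 1]
out=[]
for n in(1,2,3):
    for e in itertools.combinations(extra,n):
        f=fit(base+list(e));out.append((f[1],f[2],e,f[0].round(4)))
for o in sorted(out,key=lambda o:o[0])[:8]:print(o)
E
```

```text
(np.float64(0.0003156591415066634), np.float64(0.2631762819326067), ((1, 'y'), (4, 'y'), (5, 'y')), array([ 0.2579,  0.4488,  0.49  ,  0.3379, -0.0217, -0.0228, -0.0011]))
(np.float64(0.00031565914150688545), np.float64(0.2631762819326067), ((1, 'y'), (4, 'y'), (6, 'y')), array([ 0.2579,  0.4488,  0.49  ,  0.3379, -0.0217, -0.0228, -0.0011]))
(np.float64(0.0003156591415069965), np.float64(0.2631762819326064), ((1, 'y'), (3, 'y'), (5, 'y')), array([ 0.2579,  0.4488,  0.49  ,  0.3379, -0.0217, -0.0228, -0.0011]))
(np.float64(0.0003156591415069965), np.float64(0.2631762819326064), ((2, 'y'), (3, 'y'), (5, 'y')), array([ 0.2579,  0.4488,  0.49  ,  0.3379, -0.0217, -0.0228, -0.0011]))
(np.float64(0.0003156591415071075), np.float64(0.26317628193260667), ((2, 'y'), (4, 'y'), (5, 'y')), array([ 0.2579,  0.4488,  0.49  ,  0.3379, -0.0217, -0.0228, -0.0011]))
(np.float64(0.0003156591415071075), np.float64(0.2631762819326068), ((2, 'y'), (4, 'y'), (6, 'y')), array([ 0.2579,  0.4488,  0.49  ,  0.3379, -0.0217, -0.0228, -0.0011]))
(np.float64(0.0003156591415072185), np.float64(0.2631762819326066), ((1, 'y'), (3, 'y'), (6, 'y')), array([ 0.2579,  0.4488,  0.49  ,  0.3379, -0.0217, -0.0228, -0.0011]))
(np.float64(0.0003156591415072185), np.float64(0.26317628193260656), ((2, 'y'), (3, 'y'), (6, 'y')), array([ 0.2579,  0.4488,  0.49  ,  0.3379, -0.0217, -0.0228, -0.0011]))
```

```bash
cat >> kin.py <<'E'
from scipy.optimize import least_squares
SP=base=[(0,"z"),(2,"z"),(4,"z"),(6,"z"),(1,"y"),(4,"y"),(5,"y")]
L=fit(SP)[0];TF=R.from_rotvec([0,0,np.pi/2])
LO=np.array([-2.6,-.5,-1.47,.16,-1.27,.06,-2.6])+.03;HI=np.array([2.6,2.12,1.34,2.42,4.41,2.06,2.6])-.03
def fk(q): return cols(q,SP)@L,chain(q,SG)[-1]*TF
def ik(p,Q,q0,w=1e-3):
    f=lambda q:np.r_[(fk(q)[0]-p)*10,(fk(q)[1].inv()*Q).as_rotvec()*3,w*(q-q0)]
    s=least_squares(f,np.clip(q0,LO+.01,HI-.01),bounds=(LO,HI));return s.x,np.linalg.norm(fk(s.x)[0]-p),(fk(s.x)[1].inv()*Q).magnitude()
E
python3 - <<'E'
from kin import *
q0=np.array([-.1,.1,0,2,0,1,0.])
for b in(0,-.05,-.08):
  for phi in(20,30,40,50):
    p=np.deg2rad(phi);x,e,er=ik(*pose(.512+.0375*np.cos(p),.0805+.0375*np.sin(p),phi,b),q0);print(b,phi,x.round(2),round(e,4),round(er,3))
for phi,a,z in((0,.69,.22),(0,.69,.33)):
    x,e,er=ik(*pose(a,z,phi,-.05),q0);print(phi,x.round(2),round(e,4))
E
```

```text
0 20 [ 0.06  0.17 -0.02  2.03 -0.19  0.62  0.46] 0.0 0.0
0 30 [ 0.12  0.1  -0.03  2.16 -0.45  0.42  0.74] 0.0 0.0
0 40 [ 0.15  0.06 -0.01  2.29 -1.08  0.3   1.4 ] 0.0 0.0
0 50 [ 1.59  0.38 -1.42  2.32 -1.24  0.09  1.82] 0.0046 0.028
-0.05 20 [ 0.16  0.22 -0.02  1.98 -0.23  0.64  0.59] 0.0 0.0
-0.05 30 [ 0.25  0.15 -0.05  2.1  -0.51  0.47  0.89] 0.0 0.0
-0.05 40 [ 0.3   0.12 -0.04  2.22 -1.09  0.38  1.49] 0.0 0.0
-0.05 50 [ 1.58  0.46 -1.34  2.27 -1.14  0.09  1.83] 0.0 0.0
-0.08 20 [ 0.21  0.25 -0.02  1.94 -0.25  0.66  0.65] 0.0 0.0
-0.08 30 [ 0.32  0.19 -0.07  2.06 -0.53  0.5   0.96] 0.0 0.0
-0.08 40 [ 0.38  0.15 -0.07  2.18 -1.07  0.41  1.52] 0.0 0.0
-0.08 50 [ 1.62  0.56 -1.35  2.23 -0.32  0.09  1.1 ] 0.0 0.0
0 [-0.01  0.58  0.02  1.14 -0.01  1.42  0.28] 0.0
0 [-0.02  0.57  0.03  0.94 -0.02  1.64  0.29] 0.0
```

Emit:
carry_out:
  moves:
    - [-0.3,0.9,-0.2,0.24,0.1,0]
    - [-0.3,0.9,-0.2,0.2,0.1,0]
    - [-0.3,0.9,0,0,0,0]
    - [0,0.9,0,0,0,0]
    - [0,0.9,0,0,0,0]
    - [0,0.9,0,0,0,0]

```text
time: 7.15
ee_pos: [0.5849, -0.0192, 0.4113]
eef_rot: [0.604, 0.792, 0.044, 0.075]
ft_force: [-0.2, 0.2, -0.3]
width: 0.075
grip_force: 0.0
```

Run:
```python
from kin import *
s=read_state();q=s["joint_positions"];print(s["time"],q.round(3));show(*now());print(np.linalg.norm(fk(q)[0]-s["ee_pos"]))
```

```text
7.15 [-1.864 -0.499  1.339  1.456  0.59   1.635 -0.161]
a 0.5565 b 0.0143 z 0.4113 phi 9.2 yawerr 1.1
0.00037977071600590596
```

```bash
cat >> kin.py <<'E'
QL=np.array([-2.6,-.5,-1.47,.16,-1.27,.06,-2.6]);QH=np.array([2.6,2.12,1.34,2.42,4.41,2.06,2.6])
def jac(q):
    p,Rq=fk(q);J=np.zeros((6,7))
    for i in range(7):
        d=np.zeros(7);d[i]=1e-5;p2,R2=fk(q+d);J[:3,i]=(p2-p)/1e-5;J[3:,i]=(R2*Rq.inv()).as_rotvec()/1e-5
    return J
def track(q,p,Q,lam=.02):   # guess of the arm's resolver: damped steps, clipped
    for _ in range(15):
        P,O=fk(q);e=np.r_[p-P,(Q*O.inv()).as_rotvec()];J=jac(q)
        q=np.clip(q+J.T@np.linalg.solve(J@J.T+lam**2*np.eye(6),e),QL,QH)
    return q
E
python3 - <<'E'
from kin import *
q=read_state()["joint_positions"];qn=np.array([0,.6,0,1.,0,1.5,.3])
for i in range(30):
    p,Q=fk(q);J=jac(q);d=qn-q;d*=min(1,.12/abs(d).max());x=J@d
    q=track(q,p+x[:3],R.from_rotvec(x[3:])*Q)
    if i%3==2: print(i,q.round(2),fk(q)[0].round(2))
E
```

```text
2 [-1.61 -0.42  1.03  1.36  0.63  1.68 -0.16] [ 0.57 -0.03  0.54]
5 [-1.52 -0.37  0.83  1.28  0.72  1.76 -0.18] [ 0.54 -0.01  0.62]
8 [-1.52 -0.29  0.75  1.22  0.77  1.81 -0.18] [0.53 0.03 0.66]
11 [-1.54 -0.2   0.75  1.17  0.78  1.84 -0.15] [0.52 0.07 0.67]
14 [-1.56 -0.11  0.8   1.14  0.73  1.82 -0.1 ] [0.53 0.1  0.67]
17 [-1.53  0.01  0.89  1.12  0.63  1.78 -0.04] [0.55 0.12 0.65]
20 [-1.43  0.15  0.95  1.1   0.47  1.71  0.05] [0.58 0.14 0.62]
23 [-1.25  0.3   0.96  1.08  0.28  1.64  0.16] [0.63 0.14 0.56]
26 [-1.02  0.44  0.92  1.05  0.1   1.59  0.26] [0.68 0.11 0.48]
29 [-0.79  0.57  0.85  1.03 -0.08  1.56  0.36] [0.73 0.07 0.4 ]
```

```bash
cat > sim.py <<'E'
from kin import *
def tgt(r,az,z,phi=0,dy=0.28):
    Rz=R.from_euler("z",az+dy);a=Rz.apply([1,0,0]);b=Rz.apply([0,1,0]);p=np.deg2rad(phi)
    return np.array([r*np.cos(az),r*np.sin(az),z]),R.from_matrix(np.stack([b,np.cos(p)*a+np.sin(p)*Z,np.sin(p)*a-np.cos(p)*Z],1))
def run(w,q,verbose=1):
    for t in w:
        T,n=tgt(*t[:-1]),t[-1];p,Q=fk(q);dv=(T[1]*Q.inv()).as_rotvec()
        for i in range(n):
            q=track(q,p+(T[0]-p)*(i+1)/n,R.from_rotvec(dv*(i+1)/n)*Q)
        if verbose:print(t,q.round(2),np.linalg.norm(fk(q)[0]-T[0]).round(3))
    return q
E
python3 - <<'E'
from sim import *
q0=read_state()["joint_positions"]
for w in([(.55,0,.62,0,.28,8),(.55,.8,.62,0,.28,8),(.75,.8,.4,0,.28,8),(.72,0,.4,0,.28,8)],
 [(.55,0,.62,0,.28,8),(.5,.8,.62,0,-.3,8),(.75,.8,.3,0,.28,8),(.72,0,.3,0,.28,8)],
 [(.55,0,.62,0,.28,8),(.5,.8,.62,30,.28,8),(.5,1.4,.62,30,.28,8),(.75,1.4,.3,0,.28,8),(.72,0,.4,0,.28,12)]):
    run(w,q0);print()
E
```

```text
(0.55, 0, 0.62, 0, 0.28, 8) [-2.53 -0.5   1.34  0.63  0.84  2.06 -0.13] 0.141
(0.55, 0.8, 0.62, 0, 0.28, 8) [-2.6  -0.43  1.34  0.82  0.64  2.06 -0.08] 0.198
(0.75, 0.8, 0.4, 0, 0.28, 8) [-2.6  -0.5   1.34  1.07  0.85  1.94 -0.26] 0.344
(0.72, 0, 0.4, 0, 0.28, 8) [-2.43 -0.5   1.34  1.1   0.86  1.91 -0.2 ] 0.256

(0.55, 0, 0.62, 0, 0.28, 8) [-2.53 -0.5   1.34  0.63  0.84  2.06 -0.13] 0.141
(0.5, 0.8, 0.62, 0, -0.3, 8) [-2.6  -0.36  1.34  0.9   0.48  2.06 -0.65] 0.107
(0.75, 0.8, 0.3, 0, 0.28, 8) [-2.6  -0.5   1.34  1.24  0.82  1.74 -0.25] 0.312
(0.72, 0, 0.3, 0, 0.28, 8) [-2.31 -0.5   1.34  1.36  0.79  1.69 -0.23] 0.27

(0.55, 0, 0.62, 0, 0.28, 8) [-2.53 -0.5   1.34  0.63  0.84  2.06 -0.13] 0.141
(0.5, 0.8, 0.62, 30, 0.28, 8) [-2.07 -0.5   0.66  1.37  0.45  1.63 -0.15] 0.001
(0.5, 1.4, 0.62, 30, 0.28, 8) [-2.35 -0.38  0.57  1.36  0.24  1.56 -0.01] 0.0
(0.75, 1.4, 0.3, 0, 0.28, 8) [-1.9   0.75  0.94  0.97 -0.59  1.65  0.51] 0.0
(0.72, 0, 0.4, 0, 0.28, 12) [-0.53  0.75  1.15  0.85 -0.7   1.85  0.54] 0.0
```

```bash
cat > srch.py <<'E'
import sim,kin
from sim import *
def track3(q,p,Q,lam=.02):
    for _ in range(3):
        P,O=fk(q);e=np.r_[p-P,(Q*O.inv()).as_rotvec()];J=jac(q)
        q=np.clip(q+J.T@np.linalg.solve(J@J.T+lam**2*np.eye(6),e),QL,QH)
    return q
sim.track=track3
q0=np.load("q0.npy")
def one(seed):
    g=np.random.default_rng(seed)
    w=[(g.uniform(.48,.62),g.uniform(-.2,1.),g.uniform(.42,.62),g.uniform(0,40),g.uniform(-.8,1.2),8),(g.uniform(.5,.8),g.uniform(-.8,1.6),g.uniform(.35,.6),g.uniform(0,30),g.uniform(-.8,1.2),10),(.717,0,.36,0,.282,10)]
    q=q0;
    for t in w:
        q=run([t],q,0)
        if np.linalg.norm(fk(q)[0]-tgt(*t[:-1])[0])>.01:return 9,w,q
    return abs(q[2]),w,q
if __name__=="__main__":
    from multiprocessing import Pool
    with Pool() as P:o=sorted(P.map(one,range(160)),key=lambda t:t[0])
    for x in o[:5]:print(round(x[0],2),[tuple(np.round(t,2).tolist()) for t in x[1]],x[2].round(2))
    print(sum(x[0]<9 for x in o))
E
python3 -c "
from h import *
np.save('q0.npy',read_state()['joint_positions'])"
OMP_NUM_THREADS=1 timeout 400 python3 srch.py; nproc
```

```text
0.72 [(0.54, -0.11, 0.48, 16.28, 0.71, 8.0), (0.64, -0.78, 0.48, 21.45, -0.8, 10.0), (0.72, 0.0, 0.36, 0.0, 0.28, 10.0)] [-0.44  0.6   0.72  0.96 -0.39  1.7   0.42]
0.84 [(0.61, -0.12, 0.55, 18.9, 0.55, 8.0), (0.51, -0.68, 0.39, 29.36, -0.2, 10.0), (0.72, 0.0, 0.36, 0.0, 0.28, 10.0)] [-0.49  0.63  0.84  0.96 -0.46  1.71  0.46]
0.84 [(0.61, 0.45, 0.44, 34.26, -0.04, 8.0), (0.78, 0.13, 0.5, 27.61, -0.78, 10.0), (0.72, 0.0, 0.36, 0.0, 0.28, 10.0)] [-0.49  0.63  0.84  0.96 -0.46  1.71  0.46]
0.85 [(0.58, -0.18, 0.43, 23.79, 0.37, 8.0), (0.57, 0.73, 0.54, 22.36, -0.49, 10.0), (0.72, 0.0, 0.36, 0.0, 0.28, 10.0)] [-0.49  0.64  0.85  0.96 -0.47  1.71  0.46]
0.85 [(0.49, 0.08, 0.58, 23.29, -0.61, 8.0), (0.63, 0.35, 0.39, 22.04, -0.57, 10.0), (0.72, 0.0, 0.36, 0.0, 0.28, 10.0)] [-0.49  0.64  0.85  0.96 -0.47  1.71  0.46]
37
4
```

```bash
cat > chk.py <<'E'
from srch import *
def task(q,path,pr=1):
    for a,z,phi,b,n in path:
        P,Q=pose(a,z,phi,b);p,O=fk(q);dv=(Q*O.inv()).as_rotvec()
        for i in range(n):q=track3(q,p+(P-p)*(i+1)/n,R.from_rotvec(dv*(i+1)/n)*O)
        if pr:print(a,z,phi,q.round(2),np.linalg.norm(fk(q)[0]-P).round(4))
    return q
E
python3 - <<'E'
from chk import *
for w in([(.54,-.11,.48,16,.71,8),(.64,-.78,.48,21,-.8,10)],[(.61,.45,.44,34,-.04,8),(.78,.13,.5,28,-.78,10)],[(.61,.2,.44,30,.28,8)]):
    q=run(w,q0);task(q,[(.69,.36,0,-.05,10),(.69,.22,0,-.05,6),(.60,.18,15,-.05,6),(.545,.1,30,-.05,8)]);print()
E
```

```text
(0.54, -0.11, 0.48, 16, 0.71, 8) [-1.52 -0.5   1.1   1.43  0.41  1.66  0.29] 0.006
(0.64, -0.78, 0.48, 21, -0.8, 10) [-0.39  0.36  1.33  1.24 -0.11  1.52 -0.72] 0.001
0.69 0.36 0 [-0.34  0.64  0.71  0.89 -0.41  1.72  0.48] 0.0
0.69 0.22 0 [-0.4   0.66  0.69  1.17 -0.4   1.44  0.51] 0.0
0.6 0.18 15 [-0.52  0.3   0.72  1.74 -0.38  0.97  0.62] 0.0
0.545 0.1 30 [-0.38  0.16  0.62  2.13 -0.72  0.52  1.06] 0.0

(0.61, 0.45, 0.44, 34, -0.04, 8) [-1.75 -0.42  0.86  1.73  0.61  1.17 -0.53] 0.0
(0.78, 0.13, 0.5, 28, -0.78, 10) [-0.87  0.66  1.18  0.84 -0.34  1.54 -0.64] 0.0
0.69 0.36 0 [-0.39  0.67  0.83  0.9  -0.48  1.73  0.51] 0.0
0.69 0.22 0 [-0.46  0.69  0.8   1.18 -0.48  1.46  0.55] 0.0
0.6 0.18 15 [-0.62  0.33  0.86  1.74 -0.45  0.98  0.67] 0.0
0.545 0.1 30 [-0.5   0.17  0.75  2.13 -0.76  0.53  1.1 ] 0.0

(0.61, 0.2, 0.44, 30, 0.28, 8) [-1.66 -0.5   1.02  1.65  0.52  1.25 -0.14] 0.003
0.69 0.36 0 [-2.38 -0.5   1.34  1.17  0.84  1.82 -0.14] 0.2968
0.69 0.22 0 [-2.27 -0.5   1.34  1.49  0.78  1.52 -0.18] 0.3328
0.6 0.18 15 [-1.84 -0.5   1.34  1.83  0.66  1.08 -0.11] 0.1757
0.545 0.1 30 [-1.52 -0.5   1.34  2.19  0.66  0.54 -0.03] 0.1232
```

```bash
cat >> sim.py <<'E'
def rows(w,start=None):
    p,q=start or now();o=[]
    for P,Q,n in w:
        v=(q.inv()*Q).as_rotvec()/n;d=(P-p)/n
        for i in range(n):
            o.append(np.r_[q.inv().apply(d)/.04,v/np.deg2rad(8)]);q=q*R.from_rotvec(v);p=p+d
    o=np.round(o,2)+0.;print(len(o),abs(o).max(0));print(str(o.tolist()).replace(" ",""))
E
python3 - <<'E'
from sim import *
rows([(*tgt(.61,.45,.44,34,-.04),8),(*tgt(.78,.13,.5,28,-.78),9)])
E
```

```text
17 [0.88 0.75 0.22 0.39 0.43 0.72]
[[0.88,0.15,-0.13,-0.39,0.1,-0.1],[0.88,0.16,-0.11,-0.39,0.1,-0.1],[0.88,0.18,-0.08,-0.39,0.1,-0.1],[0.88,0.2,-0.06,-0.39,0.1,-0.1],[0.87,0.21,-0.04,-0.39,0.1,-0.1],[0.87,0.23,-0.01,-0.39,0.1,-0.1],[0.87,0.24,0.01,-0.39,0.1,-0.1],[0.86,0.25,0.04,-0.39,0.1,-0.1],[-0.67,0.42,0.08,0.08,-0.43,0.72],[-0.62,0.48,0.11,0.08,-0.43,0.72],[-0.56,0.54,0.14,0.08,-0.43,0.72],[-0.49,0.6,0.17,0.08,-0.43,0.72],[-0.41,0.64,0.19,0.08,-0.43,0.72],[-0.34,0.68,0.21,0.08,-0.43,0.72],[-0.25,0.72,0.22,0.08,-0.43,0.72],[-0.17,0.74,0.22,0.08,-0.43,0.72],[-0.08,0.75,0.22,0.08,-0.43,0.72]]
```

Emit:
carry_out:
  moves:
    - [0.88,0.15,-0.13,-0.39,0.1,-0.1]
    - [0.88,0.16,-0.11,-0.39,0.1,-0.1]
    - [0.88,0.18,-0.08,-0.39,0.1,-0.1]
    - [0.88,0.2,-0.06,-0.39,0.1,-0.1]
    - [0.87,0.21,-0.04,-0.39,0.1,-0.1]
    - [0.87,0.23,-0.01,-0.39,0.1,-0.1]
    - [0.87,0.24,0.01,-0.39,0.1,-0.1]
    - [0.86,0.25,0.04,-0.39,0.1,-0.1]
    - [0,0,0,0,0,0]

```text
time: 8.28
ee_pos: [0.5473, 0.2677, 0.4394]
eef_rot: [0.523, 0.801, 0.243, 0.162]
ft_force: [-0.2, -0.3, 1.3]
width: 0.075
grip_force: 0.0
```

Run:
```python
from sim import *
q=read_state()["joint_positions"];print(q.round(2),now()[0])
rows([(*tgt(.78,.13,.5,28,-.78),10)])
```

```text
[-1.75 -0.42  0.86  1.73  0.61  1.17 -0.53] [0.54734615 0.26770896 0.43940943]
10 [0.61 0.69 0.2  0.07 0.39 0.65]
[[-0.61,0.37,0.07,0.07,-0.39,0.65],[-0.57,0.43,0.1,0.07,-0.39,0.65],[-0.52,0.48,0.13,0.07,-0.39,0.65],[-0.47,0.53,0.15,0.07,-0.39,0.65],[-0.41,0.57,0.17,0.07,-0.39,0.65],[-0.34,0.6,0.18,0.07,-0.39,0.65],[-0.28,0.63,0.19,0.07,-0.39,0.65],[-0.21,0.66,0.2,0.07,-0.39,0.65],[-0.14,0.68,0.2,0.07,-0.39,0.65],[-0.06,0.69,0.2,0.07,-0.39,0.65]]
```

The arm follows my resolver model exactly, so I carry on.

Emit:
carry_out:
  moves:
    - [-0.61,0.37,0.07,0.07,-0.39,0.65]
    - [-0.57,0.43,0.1,0.07,-0.39,0.65]
    - [-0.52,0.48,0.13,0.07,-0.39,0.65]
    - [-0.47,0.53,0.15,0.07,-0.39,0.65]
    - [-0.41,0.57,0.17,0.07,-0.39,0.65]
    - [-0.34,0.6,0.18,0.07,-0.39,0.65]
    - [-0.28,0.63,0.19,0.07,-0.39,0.65]
    - [-0.21,0.66,0.2,0.07,-0.39,0.65]
    - [-0.14,0.68,0.2,0.07,-0.39,0.65]
    - [-0.06,0.69,0.2,0.07,-0.39,0.65]
    - [0,0,0,0,0,0]

```text
time: 9.65
ee_pos: [0.7723, 0.0983, 0.4992]
eef_rot: [0.866, 0.437, 0.105, 0.219]
ft_force: [0.8, 0.3, -0.1]
width: 0.0752
grip_force: 0.0
```

Run:
```python
from chk import *
q=read_state()["joint_positions"];print(q.round(2),now()[0])
plan([(.697,.36,0,-.05,10)])
task(q,[(.697,.36,0,-.05,10),(.697,.22,0,-.05,6),(.60,.18,15,-.05,6),(.545,.1,30,-.05,8)])
```

```text
[-0.87  0.65  1.16  0.85 -0.32  1.54 -0.63] [0.77233671 0.09833569 0.49923927]
a 0.7692 b 0.0750 z 0.4992 phi 41.2 yawerr 45.6
10 [0.34 0.17 0.38 0.32 0.17 0.64]
[[-0.33,-0.04,0.38,0.32,0.17,-0.64],[-0.33,-0.06,0.37,0.32,0.17,-0.64],[-0.34,-0.07,0.36,0.32,0.17,-0.64],[-0.34,-0.08,0.36,0.32,0.17,-0.64],[-0.34,-0.1,0.36,0.32,0.17,-0.64],[-0.34,-0.11,0.35,0.32,0.17,-0.64],[-0.34,-0.13,0.35,0.32,0.17,-0.64],[-0.33,-0.14,0.35,0.32,0.17,-0.64],[-0.33,-0.15,0.35,0.32,0.17,-0.64],[-0.32,-0.17,0.35,0.32,0.17,-0.64]]
0.697 0.36 0 [-0.37  0.69  0.81  0.87 -0.48  1.74  0.5 ] 0.0
0.697 0.22 0 [-0.45  0.71  0.79  1.15 -0.48  1.46  0.55] 0.0
0.6 0.18 15 [-0.61  0.33  0.85  1.74 -0.44  0.98  0.67] 0.0
0.545 0.1 30 [-0.49  0.17  0.74  2.13 -0.76  0.53  1.09] 0.0
```

Emit:
carry_out:
  moves:
    - [-0.33,-0.04,0.38,0.32,0.17,-0.64]
    - [-0.33,-0.06,0.37,0.32,0.17,-0.64]
    - [-0.34,-0.07,0.36,0.32,0.17,-0.64]
    - [-0.34,-0.08,0.36,0.32,0.17,-0.64]
    - [-0.34,-0.1,0.36,0.32,0.17,-0.64]
    - [-0.34,-0.11,0.35,0.32,0.17,-0.64]
    - [-0.34,-0.13,0.35,0.32,0.17,-0.64]
    - [-0.33,-0.14,0.35,0.32,0.17,-0.64]
    - [-0.33,-0.15,0.35,0.32,0.17,-0.64]
    - [-0.32,-0.17,0.35,0.32,0.17,-0.64]
    - [0,0,0,0,0,0]

```text
time: 11.02
ee_pos: [0.7368, -0.0395, 0.3592]
eef_rot: [0.601, 0.799, 0.005, -0.0]
ft_force: [0.3, 1.0, -0.1]
width: 0.0751
grip_force: 0.0
```

Run:
```python
from h import *
plan([(.694,.215,0,-.05,8)])
c=viewer.camera("scene");t=viewer.camera("top");cv2.imwrite("pics/s2.png",np.hstack([c["pixels"][60:330,180:500],t["pixels"][60:330,180:500]])[:,:,::-1])
```

```text
a 0.6967 b -0.0475 z 0.3592 phi 0.4 yawerr 0.0
8 [0.01 0.01 0.45 0.01 0.01 0.  ]
[[-0.01,-0.01,0.45,0.01,-0.01,0.0],[-0.01,-0.01,0.45,0.01,-0.01,0.0],[-0.01,-0.01,0.45,0.01,-0.01,0.0],[-0.01,-0.01,0.45,0.01,-0.01,0.0],[-0.01,-0.01,0.45,0.01,-0.01,0.0],[-0.01,-0.01,0.45,0.01,-0.01,0.0],[-0.01,-0.01,0.45,0.01,-0.01,0.0],[-0.01,-0.01,0.45,0.01,-0.01,0.0]]
```

View pics/s2.png

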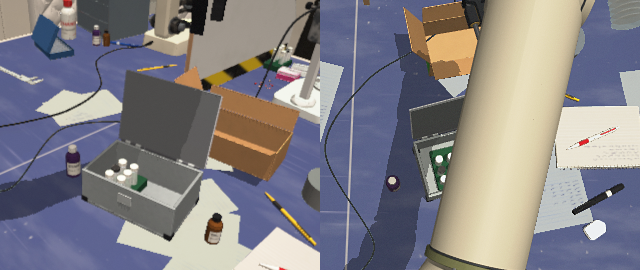

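The picture shows the lid untouched (left half, (170,110)), the gripper fingers just above at (210,10), bottles and vials in place; the top view is hidden by the arm.

Emit:
carry_out:
  moves:
    - [0,0,0.45,0,0,0]
    - [0,0,0.45,0,0,0]
    - [0,0,0.45,0,0,0]
    - [0,0,0.45,0,0,0]
    - [0,0,0.45,0,0,0]
    - [0,0,0.45,0,0,0]
    - [0,0,0.45,0,0,0]
    - [0,0,0.45,0,0,0]
    - [0,0,0,0,0,0]

```text
time: 12.25
ee_pos: [0.7374, -0.0376, 0.2143]
eef_rot: [0.601, 0.8, 0.005, -0.001]
ft_force: [-0.5, 0.3, -0.1]
width: 0.075
grip_force: 0.0
```

Run:
```python
from h import *
s=read_state();print(s["joint_positions"].round(2));show(*now())
c=viewer.camera("scene");cv2.imwrite("pics/s3.png",cv2.resize(c["pixels"][90:300,240:450],None,fx=2.5,fy=2.5)[:,:,::-1])
```

```text
[-0.45  0.7   0.78  1.17 -0.49  1.45  0.55]
a 0.6979 b -0.0458 z 0.2143 phi 0.4 yawerr -0.0
```

View pics/s3.png

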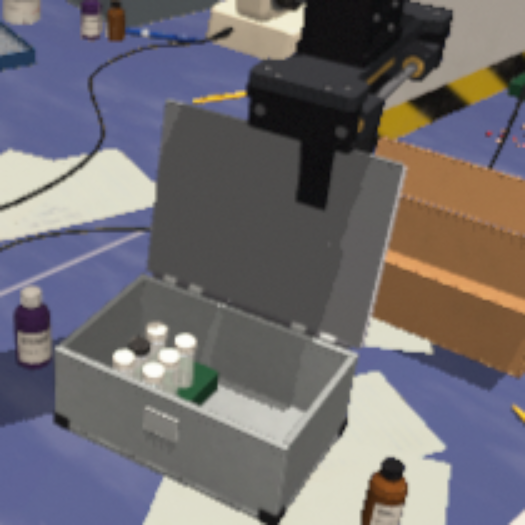

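The picture shows the lid between the fingers: the front finger at (313,180) stands before the grey underside, the other is behind it. Now the push with the rear finger, tilting along.

Run:
```python
from chk import *
plan([(.597,.1985,18.4,-.046,16)])
q=read_state()["joint_positions"];task(q,[(.597,.1985,18.4,-.046,16),(.55,.12,30,-.046,10)])
```

```text
a 0.6982 b -0.0462 z 0.2156 phi 0.4 yawerr -0.0
16 [0.   0.16 0.03 0.14 0.   0.  ]
[[0.0,-0.16,0.03,-0.14,0.0,0.0],[0.0,-0.16,0.02,-0.14,0.0,0.0],[0.0,-0.16,0.02,-0.14,0.0,0.0],[0.0,-0.16,0.02,-0.14,0.0,0.0],[0.0,-0.16,0.01,-0.14,0.0,0.0],[0.0,-0.16,0.01,-0.14,0.0,0.0],[0.0,-0.16,0.01,-0.14,0.0,0.0],[0.0,-0.16,0.0,-0.14,0.0,0.0],[0.0,-0.16,0.0,-0.14,0.0,0.0],[0.0,-0.16,0.0,-0.14,0.0,0.0],[0.0,-0.16,-0.01,-0.14,0.0,0.0],[0.0,-0.16,-0.01,-0.14,0.0,0.0],[0.0,-0.16,-0.01,-0.14,0.0,0.0],[0.0,-0.16,-0.02,-0.14,0.0,0.0],[0.0,-0.16,-0.02,-0.14,0.0,0.0],[0.0,-0.16,-0.02,-0.14,0.0,0.0]]
0.597 0.1985 18.4 [-0.65  0.25  0.86  1.78 -0.41  0.94  0.66] 0.0
0.55 0.12 30 [-0.56  0.14  0.79  2.12 -0.67  0.55  1.  ] 0.0
```

Emit:
carry_out:
  moves:
    - [0,-0.16,0.03,-0.14,0,0]
    - [0,-0.16,0.02,-0.14,0,0]
    - [0,-0.16,0.02,-0.14,0,0]
    - [0,-0.16,0.02,-0.14,0,0]
    - [0,-0.16,0.01,-0.14,0,0]
    - [0,-0.16,0.01,-0.14,0,0]
    - [0,-0.16,0.01,-0.14,0,0]
    - [0,-0.16,0,-0.14,0,0]
    - [0,-0.16,0,-0.14,0,0]
    - [0,-0.16,0,-0.14,0,0]
    - [0,-0.16,-0.01,-0.14,0,0]
    - [0,-0.16,-0.01,-0.14,0,0]
    - [0,-0.16,-0.01,-0.14,0,0]
    - [0,-0.16,-0.02,-0.14,0,0]
    - [0,-0.16,-0.02,-0.14,0,0]
    - [0,-0.16,-0.02,-0.14,0,0]

```text
time: 14.3
ee_pos: [0.6401, -0.0661, 0.199]
eef_rot: [0.593, 0.789, 0.13, 0.094]
ft_force: [1.2, 0.1, -0.2]
width: 0.0747
grip_force: 0.3
```

Emit:
carry_out:
  moves:
    - [0,0,0,0,0,0]
    - [0,0,0,0,0,0]
    - [0,0,0,0,0,0]
    - [0,0,0,0,0,0]
    - [0,0,0,0,0,0]
    - [0,0,0,0,0,0]
    - [0,0,0,0,0,0]
    - [0,0,0,0,0,0]
    - [0,0,0,0,0,0]
    - [0,0,0,0,0,0]
    - [0,0,0,0,0,0]
    - [0,0,0,0,0,0]
    - [0,0,0,0,0,0]
    - [0,0,0,0,0,0]
    - [0,0,0,0,0,0]
    - [0,0,0,0,0,0]

```text
time: 16.3
ee_pos: [0.6406, -0.066, 0.1992]
eef_rot: [0.593, 0.789, 0.13, 0.094]
ft_force: [0.1, 0.6, 0.6]
width: 0.0753
grip_force: 0.0
```

```bash
cat >> h.py <<'E'
def lid(nm):
    c=viewer.camera("scene");q=cloud(c)[c["range_z"]>.1].reshape(-1,3)
    e=np.stack([H-q@A,q[:,2]-.0805,q@B-B0],1)
    m=(abs(e[:,2]-.06)<.035)&(e[:,0]>-.03)&(e[:,0]<.17)&(e[:,1]>.012)&(np.hypot(e[:,0],e[:,1])<.165)
    t=np.arctan2(e[m,1],e[m,0]);print("lid theta pct",np.percentile(t,[5,25,50,75,95]).round(3),m.sum())
    if nm:cv2.imwrite(nm,cv2.resize(c["pixels"][90:300,240:450],None,fx=2.5,fy=2.5)[:,:,::-1])
E
python3 - <<'E'
from h import *
s=read_state();print(s["time"],s["ft_force"],s["joint_positions"].round(2));show(*now());lid("pics/s4.png")
E
```

```text
16.3 [0.07814838 0.60841129 0.64177707] [-0.64  0.25  0.86  1.78 -0.42  0.94  0.66]
a 0.5970 b -0.0462 z 0.1992 phi 18.4 yawerr -0.0
lid theta pct [1.009 1.054 1.066 1.071 1.102] 575
```

View pics/s4.png

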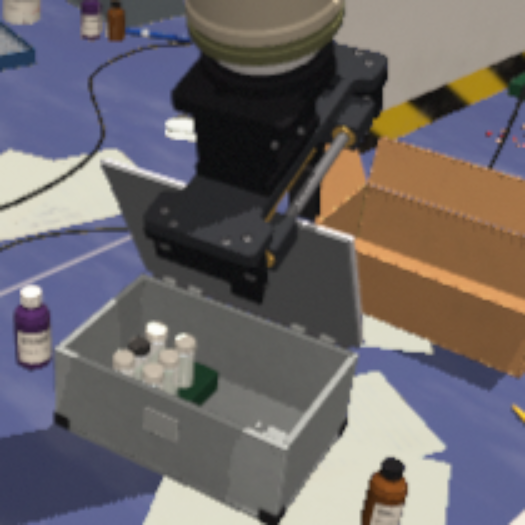

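The lid leans forward at about 1.07 rad, falling, with the front finger (tip near (248,290)) below its edge. I wait for the catch.

Emit:
carry_out:
  moves:
    - [0,0,0,0,0,0]
    - [0,0,0,0,0,0]
    - [0,0,0,0,0,0]
    - [0,0,0,0,0,0]
    - [0,0,0,0,0,0]
    - [0,0,0,0,0,0]
    - [0,0,0,0,0,0]
    - [0,0,0,0,0,0]
    - [0,0,0,0,0,0]
    - [0,0,0,0,0,0]
    - [0,0,0,0,0,0]
    - [0,0,0,0,0,0]

```text
time: 17.85
ee_pos: [0.6405, -0.0661, 0.1991]
eef_rot: [0.593, 0.789, 0.13, 0.094]
ft_force: [-0.6, 0.4, -0.5]
width: 0.0749
grip_force: 0.5
```

Run:
```python
from h import *
s=read_state();print(s["time"],s["ft_force"],s["grip_force"]);show(*now());lid("")
```

```text
17.85 [-0.56781869  0.36850968 -0.47997853] 0.49547312781214714
a 0.5968 b -0.0462 z 0.1991 phi 18.4 yawerr -0.0
lid theta pct [0.751 0.781 0.792 0.797 0.835] 434
```

```bash
cat >> h.py <<'E'
def wp(th,phi,s,n,b=-.046):
    p=np.deg2rad(phi);u=np.array([np.sin(p),-np.cos(p)]);v=np.array([np.cos(p),np.sin(p)])
    t=np.array([H-.155*np.cos(th),.0805+.155*np.sin(th)])+(s-.014)*u+.0375*v
    return (t[0],t[1],phi,b,n)
E
python3 - <<'E'
from chk import *
w=[wp(.7,20,.018,5),wp(.6,21.5,.017,4),wp(.5,23,.017,4),wp(.4,24.5,.016,4)]
plan(w);task(read_state()["joint_positions"],w+[wp(.2,27,.015,8),wp(0,30,.014,8)])
lid("")
E
```

```text
a 0.5969 b -0.0462 z 0.1991 phi 18.4 yawerr -0.0
17 [0.   0.08 0.05 0.05 0.01 0.  ]
[[0.0,-0.07,0.03,-0.04,-0.01,0.0],[0.0,-0.07,0.03,-0.04,-0.01,0.0],[0.0,-0.07,0.03,-0.04,-0.01,0.0],[0.0,-0.07,0.03,-0.04,-0.01,0.0],[0.0,-0.07,0.03,-0.04,-0.01,0.0],[0.0,-0.08,0.04,-0.05,0.0,0.0],[0.0,-0.08,0.04,-0.05,0.0,0.0],[0.0,-0.08,0.04,-0.05,0.0,0.0],[0.0,-0.08,0.04,-0.05,0.0,0.0],[0.0,-0.08,0.05,-0.05,0.0,0.0],[0.0,-0.08,0.05,-0.05,0.0,0.0],[0.0,-0.08,0.05,-0.05,0.0,0.0],[0.0,-0.08,0.05,-0.05,0.0,0.0],[0.0,-0.07,0.05,-0.05,0.0,0.0],[0.0,-0.07,0.05,-0.05,0.0,0.0],[0.0,-0.07,0.05,-0.05,0.0,0.0],[0.0,-0.07,0.05,-0.05,0.0,0.0]]
0.5850560148236785 0.18942072641341107 20 [-0.65  0.21  0.86  1.84 -0.41  0.88  0.67] 0.0
0.5750631421684987 0.17897212667444556 21.5 [-0.65  0.18  0.86  1.9  -0.41  0.82  0.69] 0.0
0.5666658282969266 0.1667018612416419 23 [-0.65  0.16  0.85  1.95 -0.43  0.77  0.73] 0.0
0.5591884800727358 0.1545909171156967 24.5 [-0.64  0.14  0.85  2.   -0.46  0.71  0.77] 0.0
0.548956415591411 0.12742738348927912 27 [-0.6   0.14  0.82  2.08 -0.57  0.62  0.89] 0.0
0.5444759526419165 0.09925 30 [-0.52  0.17  0.76  2.14 -0.76  0.52  1.09] 0.0
lid theta pct [0.75  0.782 0.792 0.797 0.836] 435
```

Emit:
carry_out:
  moves:
    - [0,0,0,0,0,0]
    - [0,0,0,0,0,0]
    - [0,0,0,0,0,0]

```text
time: 18.32
ee_pos: [0.6406, -0.066, 0.1991]
eef_rot: [0.593, 0.789, 0.13, 0.094]
ft_force: [-0.8, -0.2, -1.9]
width: 0.0752
grip_force: 0.6
```

Run:
```python
from h import *
s=read_state();print(s["time"],s["ft_force"],s["grip_force"]);show(*now());lid("")
```

```text
18.325 [-0.80773796 -0.21765054 -1.92937319] 0.5910740979015827
a 0.5969 b -0.0462 z 0.1991 phi 18.4 yawerr -0.0
lid theta pct [0.752 0.782 0.793 0.797 0.836] 439
```

The lid is caught and at rest at about 0.79 rad. Now easing down.

Emit:
carry_out:
  moves:
    - [0,-0.07,0.03,-0.04,0,0]
    - [0,-0.07,0.03,-0.04,0,0]
    - [0,-0.07,0.03,-0.04,0,0]
    - [0,-0.07,0.03,-0.04,0,0]
    - [0,-0.07,0.03,-0.04,0,0]
    - [0,-0.08,0.04,-0.05,0,0]
    - [0,-0.08,0.04,-0.05,0,0]
    - [0,-0.08,0.04,-0.05,0,0]
    - [0,-0.08,0.04,-0.05,0,0]
    - [0,-0.08,0.05,-0.05,0,0]
    - [0,-0.08,0.05,-0.05,0,0]
    - [0,-0.08,0.05,-0.05,0,0]
    - [0,-0.08,0.05,-0.05,0,0]
    - [0,-0.07,0.05,-0.05,0,0]
    - [0,-0.07,0.05,-0.05,0,0]
    - [0,-0.07,0.05,-0.05,0,0]
    - [0,-0.07,0.05,-0.05,0,0]

```text
time: 20.5
ee_pos: [0.6051, -0.076, 0.1542]
eef_rot: [0.587, 0.78, 0.174, 0.127]
ft_force: [0.1, 0.2, -0.3]
width: 0.0751
grip_force: 0.3
```

Run:
```python
from h import *
s=read_state();print(s["time"],s["ft_force"],s["grip_force"]);show(*now());lid("pics/s5.png")
plan([wp(.3,26,.015,5),wp(.2,27,.015,5),wp(.1,28.5,.014,5)])
```

```text
20.5 [ 0.13177487  0.16529646 -0.33197016] 0.28426329139620066
a 0.5600 b -0.0459 z 0.1542 phi 24.8 yawerr -0.0
lid theta pct [0.407 0.443 0.455 0.475 0.547] 451
a 0.5594 b -0.0459 z 0.1536 phi 24.8 yawerr -0.0
15 [0.   0.05 0.06 0.04 0.01 0.  ]
[[0.0,-0.05,0.04,-0.03,-0.01,0.0],[0.0,-0.05,0.04,-0.03,-0.01,0.0],[0.0,-0.05,0.04,-0.03,-0.01,0.0],[0.0,-0.05,0.04,-0.03,-0.01,0.0],[0.0,-0.05,0.04,-0.03,-0.01,0.0],[0.0,-0.05,0.06,-0.03,0.0,0.0],[0.0,-0.05,0.06,-0.03,0.0,0.0],[0.0,-0.05,0.06,-0.03,0.0,0.0],[0.0,-0.05,0.06,-0.03,0.0,0.0],[0.0,-0.05,0.06,-0.03,0.0,0.0],[0.0,-0.05,0.05,-0.04,0.0,0.0],[0.0,-0.05,0.05,-0.04,0.0,0.0],[0.0,-0.05,0.05,-0.04,0.0,0.0],[0.0,-0.05,0.05,-0.04,0.0,0.0],[0.0,-0.05,0.05,-0.04,0.0,0.0]]
```

View pics/s5.png

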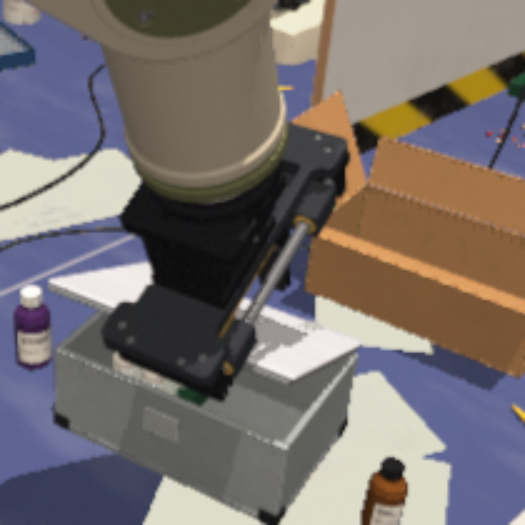

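The picture shows the lid about 0.4 rad open (white top at (300,340)), resting on the front finger; vials and bottles are untouched. Continuing.

Emit:
carry_out:
  moves:
    - [0,-0.05,0.04,-0.03,0,0]
    - [0,-0.05,0.04,-0.03,0,0]
    - [0,-0.05,0.04,-0.03,0,0]
    - [0,-0.05,0.04,-0.03,0,0]
    - [0,-0.05,0.04,-0.03,0,0]
    - [0,-0.05,0.06,-0.03,0,0]
    - [0,-0.05,0.06,-0.03,0,0]
    - [0,-0.05,0.06,-0.03,0,0]
    - [0,-0.05,0.06,-0.03,0,0]
    - [0,-0.05,0.06,-0.03,0,0]
    - [0,-0.05,0.05,-0.04,0,0]
    - [0,-0.05,0.05,-0.04,0,0]
    - [0,-0.05,0.05,-0.04,0,0]
    - [0,-0.05,0.05,-0.04,0,0]
    - [0,-0.05,0.05,-0.04,0,0]

```text
time: 22.42
ee_pos: [0.5926, -0.0794, 0.1143]
eef_rot: [0.582, 0.774, 0.201, 0.147]
ft_force: [0.1, 0.3, -0.4]
width: 0.0751
grip_force: 0.4
```

Run:
```python
from h import *
s=read_state();print(s["time"],s["ft_force"],s["grip_force"]);show(*now());lid("")
plan([wp(.0,30,.013,6),wp(-.05,30,.013,4)])
```

```text
22.425 [ 0.05112996  0.27925519 -0.38306024] 0.3873263066634536
a 0.5471 b -0.0457 z 0.1143 phi 28.9 yawerr -0.0
lid theta pct [0.122 0.154 0.162 0.169 0.18 ] 583
a 0.5467 b -0.0455 z 0.1138 phi 28.9 yawerr -0.0
10 [0.   0.04 0.04 0.02 0.01 0.  ]
[[0.0,-0.04,0.04,-0.02,-0.01,0.0],[0.0,-0.04,0.04,-0.02,-0.01,0.0],[0.0,-0.04,0.04,-0.02,-0.01,0.0],[0.0,-0.04,0.04,-0.02,-0.01,0.0],[0.0,-0.04,0.04,-0.02,-0.01,0.0],[0.0,-0.04,0.04,-0.02,-0.01,0.0],[0.0,-0.02,0.04,0.0,0.0,0.0],[0.0,-0.02,0.04,0.0,0.0,0.0],[0.0,-0.02,0.04,0.0,0.0,0.0],[0.0,-0.02,0.04,0.0,0.0,0.0]]
```

Emit:
carry_out:
  moves:
    - [0,-0.04,0.04,-0.02,0,0]
    - [0,-0.04,0.04,-0.02,0,0]
    - [0,-0.04,0.04,-0.02,0,0]
    - [0,-0.04,0.04,-0.02,0,0]
    - [0,-0.04,0.04,-0.02,0,0]
    - [0,-0.04,0.04,-0.02,0,0]
    - [0,-0.05,0,0,0,0]
    - [0,-0.05,0,0,0,0]
    - [0,-0.05,0,0,0,0]
    - [0,-0.05,0,0,0,0]
    - [0,0,0,0,0,0]

```text
time: 23.85
ee_pos: [0.5819, -0.0824, 0.0971]
eef_rot: [0.581, 0.772, 0.207, 0.152]
ft_force: [-0.9, -0.7, -1.0]
width: 0.0745
grip_force: 0.0
```

Run:
```python
from h import *
s=read_state();print(s["time"],s["ft_force"],s["grip_force"]);show(*now())
c=viewer.camera("scene");q=cloud(c)[c["range_z"]>.1].reshape(-1,3);d=H-q@A;b=q@B-B0
for lo in(.03,.06,.09,.12):
    m=(d>lo)&(d<lo+.03)&(abs(b-.06)<.03)&(q[:,2]>.05)&(q[:,2]<.13);print(lo,np.percentile(q[m,2],[10,50,90]).round(4))
cv2.imwrite("pics/s6.png",cv2.resize(c["pixels"][90:300,240:450],None,fx=2.5,fy=2.5)[:,:,::-1])
```

```text
23.85 [-0.92316132 -0.66524228 -0.99034763] 0.0
a 0.5359 b -0.0456 z 0.0971 phi 29.8 yawerr -0.0Traceback (most recent call last):
  File "<stdin>", line 5, in <module>
    return _quantile_unchecked(
        a, q, axis, out, overwrite_input, method, keepdims, weights)
    return _ureduce(a,
                    func=_quantile_ureduce_func,
    ...<5 lines>...
                    overwrite_input=overwrite_input,
                    method=method)
    r = func(a, **kwargs)
    result = _quantile(arr,
                       quantiles=q,
    ...<2 lines>...
                       out=out,
                       weights=wgt)
    slices_having_nans = np.isnan(arr[-1, ...])
                                  ~~~^^^^^^^^^
IndexError: index -1 is out of bounds for axis 0 with size 0
```

Emit:
carry_out:
  moves:
    - [0,-0.15,-0.08,0,0,0]
    - [0,-0.15,-0.08,0,0,0]
    - [0,-0.15,-0.08,0,0,0]
    - [0,-0.15,-0.1,0,0,0]
    - [0,0.1,-0.25,0,0,0]
    - [0,0.2,-0.4,0.2,0,0]
    - [0,0.2,-0.5,0.3,0,0]
    - [0,0.2,-0.5,0.3,0,0]
    - [0,0.2,-0.5,0.3,0,0]
    - [0,0,-0.5,0.3,0,0]
    - [0,0,0,0,0,0]

```text
time: 25.28
ee_pos: [0.5429, -0.0949, 0.21]
eef_rot: [0.593, 0.789, 0.132, 0.096]
ft_force: [-0.1, -0.7, -0.3]
width: 0.0755
grip_force: 0.0
```

Run:
```python
from h import *
s=read_state();print(s["time"],s["ft_force"],s["grip_force"]);show(*now())
c=viewer.camera("scene");cv2.imwrite("pics/s6.png",cv2.resize(c["pixels"][90:300,240:450],None,fx=2.5,fy=2.5)[:,:,::-1])
q=cloud(c)[c["range_z"]>.1].reshape(-1,3);d=H-q@A;b=q@B-B0
for lo in(.0,.03,.06,.09,.12):
    m=(d>lo)&(d<lo+.03)&(abs(b)<.09)&(q[:,2]>.05)&(q[:,2]<.12)
    if m.any():print(lo,m.sum(),np.percentile(q[m,2],[10,50,90]).round(4))
```

```text
25.275 [-0.07009616 -0.72912509 -0.27294492] 0.0
a 0.4951 b -0.0468 z 0.2100 phi 18.7 yawerr -0.0
0.0 479 [0.086  0.0872 0.0884]
0.03 508 [0.0861 0.0873 0.0883]
0.06 529 [0.086  0.0872 0.0885]
0.09 619 [0.0861 0.0872 0.0885]
0.12 1304 [0.0539 0.087  0.0882]
```

View pics/s6.png

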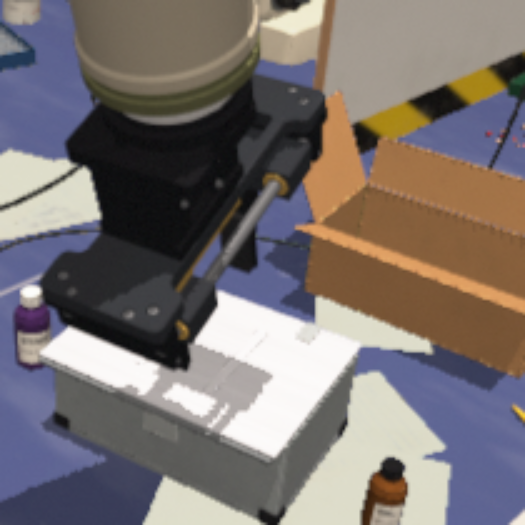

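The picture shows the lid flat and shut (white top at (200,370), measured level at 87 mm everywhere). The gripper is about 10 cm above it and clear, and the bottles at (32,330) and (388,495) have not moved.

```bash
python3 -c "
from bench import r
print(r.close_job())"
```

```text
the job is handed in; nothing more can be done
None
```

I tipped the lid forward, caught it on the front finger at about 0.79 rad, and eased it down until it was fully shut. The gripper finished clear, the bottles are still standing where they were, and the job is handed in; the hand-in returned no verdict.

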